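# Mesh the mixer's drive gear and bolt it in

### The arm

A 6-joint arm with a two-finger parallel gripper is mounted at the origin on the work surface. World frame = base frame: x ahead of the robot, y to its left, z up, the work surface at z = 0. Lengths are in m, angles in rad, forces in N, time in s.
With the tool pointing down it reaches from about 0.375 to 0.9 m from the base axis. Payload 3.1 kg.
Tool frame: the origin (TCP) lies midway between the tips of the shut fingers; the grasp point (between the pads) lies 19 mm behind it; x points along the fingers, y is the direction in which the jaws open and shut, and the axes are right-handed (so a half turn about x gives the same grasp; the last joint's range is limited). The gripper opens to 87 mm and grips with 3 to 60 N. Pads are 19 mm wide; open, the fingers measure 117 mm over their backs; the gripper's body (75 mm by 190 mm) begins 51 mm behind the grasp point.
Start: joints at [-1.476, 0.527, 1.433, -0, 1.181, -0.178], TCP at [0.169, -0.602, 0.223] pointing down, gripper open.
Joint ranges: [-3.08, 3.08], [-0.75, 2.2], [0.22, 2.44], [-1.43, 4.57], [0, 2.65], [-2.85, 2.85]. Speed limits (rad/s): [2.79, 2.79, 3.14, 3.14, 3.14, 3.14].

### API

Orientations are given as a unit quaternion [x, y, z, w].
In Python, from bench import bot gives the robot as it stands. The module is installed in compiled form; this text tells all that it offers.
- The arm moves only by the shell command python3 -m handwheel 'ROWS' [FORCE]. ROWS is JSON, a list of rows, each an object with "slide": the shift along the tool's x, y, z in mm, a list of three; "rotation": the turn, a rotation vector about the tool's x, y, z in degrees, a list of three; "jaw": the finger opening in mm, from 0 to 87. A call has exactly 5 rows; each row is the pose to reach, as a shift and turn from the pose commanded when the call began, along the tool's axes at that moment; what a row does not reach only later rows make up. A row lasts 1/10 s, in which the tool goes at most 50 mm and 8.59 degrees, less where a joint would pass 70% of its speed; a pose out of reach is approached as far as the arm can. A call with a gripper value outside its range is refused whole. The fingers move at their own pace and stop on an object; FORCE is the grip in N (left out, the last holds). Time passes only in rows, so rows that repeat a pose let the fingers close, or fill a call up. It gives the time, the measured TCP pose, the force and the opening at its end, in the units of the state.
- bot.observe(): the state, without advancing time (a new reading comes with each control period).
- bot.camera(name): name is "scene" or "top" or "wrist"; returns a dict with "frame" (400x640x3 uint8, blue, green, red), "intrinsics" (3x3 intrinsics, pixels), "k1" (the pictures are not rectified: a ray, as slopes to the right and down, at radius r is drawn at 1 + k1 r^2 times it, then the intrinsics apply), "T" (4x4, takes a point from camera to world coordinates); the wrist camera has in their place "hand_eye" (4x4, takes a point from camera to tool coordinates, whose origin is the TCP and whose axes are the tool frame's). Camera axes: x right, y up, looking along -z (the intrinsics and any distortion apply to the point x, -y, -z); pixel columns grow to the right and rows downward; lengths in m; the calibration is good to about 2 mm. A picture is of the moment at which its call begins: read the wrist's pose just before it. There is no depth.
- bot.sign_off(): hands the job in, once; it reports no verdict.
The state is a dict: "time_s": time; "joint_pos": joint angles; "qd": joint speeds; "tau": joint torques, N m; "eef_pos": TCP position; "orientation": TCP orientation; "force": force on the tool from outside, world axes, zero at the start; "torque": the same for the moment, N m; "grip_width": finger opening in m.
Only numpy, scipy, OpenCV 4.12 (cv2) and the standard library are available. Lean on these libraries where they do the work, as an engineer would, in place of code of your own. Each camera call takes 0.05 s, during which the arm holds its last target. There are 200 camera calls.

### The job

Put the orange gear from the plywood board onto the stub shaft of the mortar mixer's drive head, hub up, rocking it about the shaft as you lower it until its teeth drop between those of the fixed pinion and it sits fully home on its shoulder. Then let go and push the red-knobbed locking bolt across over the gear's rim until it is fully home in the yellow keeper. Leave the other things where they are.

Things in the scene. Friction and masses are not known exactly. Their poses are not given: they have to be found in the camera images.
- gear: Orange nylon spur gear to be fitted, lying on a 12 mm plywood board. 0.28 to 0.52 kg, 12 teeth (one every 30 degrees, one along its own +x), 118 mm across the tips, 20 mm thick, with a square steel hub on top. A 21.5 mm round bore runs right through. Origin: centre of the underside, on the bore axis; z up. Any of its 12 tooth positions will do.
- gear_hub (a point): Top centre of the gear's grey square hub, the place to grip it: 42 x 42 mm, flats square to the gear's x and y axes, top 54 mm above the gear's underside and 34 mm above its toothed face.
- drive_head: Open drive head of a mortar mixer, fixed: green deck 240 x 260 mm, top 50 mm above the table, a grey motor about 100 mm high along its far (+x) edge. Origin: centre of the deck's underside, at table height. On the deck: a bare steel stub shaft, a dark steel pinion on its +x side, and along the near (-x) edge the locking bolt, which slides along +y.
- pinion_axis (a point): Centre of the pinion's top face, 78 mm above the table, 91.6 mm from the stub axis along the drive head's +x. Braked, cannot turn. 8 teeth, 82 mm across the tips, 20 mm thick, level with the seated gear's. How its teeth are turned varies and is not told: off the right angle (play about 1 degree either way, recurring every 30) the gear rests on top of them, 20 mm too high.
- stub_seat (a point): Foot of the stub shaft, on its axis, on the 40 mm wide shoulder where the gear's underside rests when seated; 58 mm above the table; axes parallel to the drive head's. The shaft is 20 mm thick and rises 52 mm above this point, the top 8 mm tapering to 8 mm thick; its tip is 32 mm above the top of the pinion's teeth.
- bolt (a joint): Travel of the locking bolt in m along the drive head's +y: starts between 0 and 0.010 (drawn back); 0.116 is the end stop, fully home, its tip 18 mm inside the keeper. Slides against about 2 N of friction plus light damping and stays where it is left. It passes 3 mm above the rim of a seated gear; a gear that is not down may be in its way.
- bolt_knob (a point): Top centre of the bolt's upright red knob, 18 mm in diameter, standing from 96 to 132 mm above the table; push it along the drive head's +y from its -y side. The rails beside the bolt are 93 mm high. The knob's path lies 56 mm from the stub axis on the -x side; with the bolt home it stops 14 mm short of passing the stub axis.
- bolt_tip (a point): Centre of the bolt's front end. The bolt is a steel rod 12 mm thick and 150 mm long, its axis 87 mm above the table.
- keeper_mouth (a point): Centre of the mouth of the yellow keeper into which the bolt tip slides; 24 mm deep, its top 100 mm above the table.
- tape_a: roll of orange tape lying flat, 104 mm across, 48 mm tall; origin at the centre of its underside. Bystander.
- trowel: small trowel lying flat, steel blade 130 x 75 mm and blue handle, 260 mm long overall; origin at the handle end of the blade, on the underside. Bystander.
- batten: pale wooden batten 160 x 35 x 22 mm lying flat. Bystander.
- blue_cog: small blue cog 60 mm across and 22 mm high lying on the plywood board beside the orange gear; it belongs to another machine. Bystander.
- grease_tin: round yellow tin 50 mm across and 50 mm high, standing on the deck of the drive head, on the side away from the stub shaft, about 150 mm from it. Bystander.

How it is judged:
By the outcome, as a careful person would: the job done as asked, in the order asked, and still so for the second after the job is handed in, with the robot touching nothing.
It also fails if it takes over 67 s, if anything falls off the work surface, if the arm or the gripper's body presses on something with over 40 N, if the wrist force passes 120 N, or if a joint passes its speed limit or range.

## Working session

There is one attempt and no reset: what is moved stays moved. The work goes in short steps, Python scripts to look and compute and a shell command to move; the robot and the scene stay as the last step left them, time stands still between calls to the robot, and variables do not carry over. Pictures are saved under pics/ and viewed, about 8 in all and at most 12, crops included, and the job is handed in when it is done.

```bash
mkdir -p pics
cat > h.py <<'E'
import numpy as np, cv2
from scipy.spatial.transform import Rotation as R
from bench import bot
def snap(name,fn):
    s=bot.observe(); c=bot.camera(name)
    if 'T' in c: T=np.array(c['T'])
    else:
        W=np.eye(4);W[:3,:3]=R.from_quat(s['orientation']).as_matrix();W[:3,3]=s['eef_pos'];T=W@np.array(c['hand_eye'])
    np.savez('pics/'+fn+'.npz',T=T,K=np.array(c['intrinsics']),k1=c['k1'],f=c['frame'])
    cv2.imwrite('pics/'+fn+'.png',c['frame'])
def load(fn): return np.load('pics/'+fn+'.npz')
def pix2w(fn,uv,z):
    d=load(fn);K=d['K'];k=float(d['k1'])
    out=[]
    for (u,v),zz in zip(uv,np.broadcast_to(z,len(uv))):
        p=np.array([(u-K[0,2])/K[0,0],(v-K[1,2])/K[1,1]]);q=p.copy()
        for _ in range(30): q=p/(1+k*(q@q))
        r=d['T'][:3,:3]@np.array([q[0],-q[1],-1]);o=d['T'][:3,3]
        out.append(o+r*(zz-o[2])/r[2])
    return np.array(out)
def w2pix(fn,P):
    d=load(fn);K=d['K'];k=float(d['k1'])
    c=(np.atleast_2d(P)-d['T'][:3,3])@d['T'][:3,:3]
    q=np.c_[c[:,0]/-c[:,2],-c[:,1]/-c[:,2]];q=q*(1+k*(q**2).sum(1))[:,None]
    return q@K[:2,:2].T+K[:2,2]
E
python3 - <<'E'
from h import *
snap('top','top0');snap('scene','scene0')
s=bot.observe();print({k:np.round(v,3) for k,v in s.items()})
print(load('top0')['T'].round(3),load('top0')['K'],load('scene0')['T'].round(3))
E
```

```text
{'time_s': np.float64(0.1), 'joint_pos': array([-1.476,  0.528,  1.434,  0.   ,  1.181, -0.179]), 'qd': array([ 0.001, -0.002, -0.002,  0.   , -0.002, -0.001]), 'tau': array([-1.0000e-03, -4.4099e+01, -1.7715e+01,  6.4000e-02,  5.3000e-02,
       -0.0000e+00]), 'eef_pos': array([ 0.169, -0.601,  0.222]), 'orientation': array([ 0.701,  0.097, -0.7  ,  0.096]), 'force': array([ 0.016, -0.21 ,  0.407]), 'torque': array([-0.016,  0.036, -0.01 ]), 'grip_width': np.float64(0.087)}
[[ 0.007  0.996 -0.085  0.42 ]
 [-1.     0.008  0.009  0.008]
 [ 0.01   0.085  0.996  1.506]
 [ 0.     0.     0.     1.   ]] [[432.0258812    0.         321.45678622]
 [  0.         432.0258812  201.59173491]
 [  0.           0.           1.        ]] [[-0.013 -0.755  0.656  1.483]
 [ 1.    -0.004  0.015  0.024]
 [-0.009  0.656  0.755  1.217]
 [ 0.     0.     0.     1.   ]]
```

View pics/top0.png

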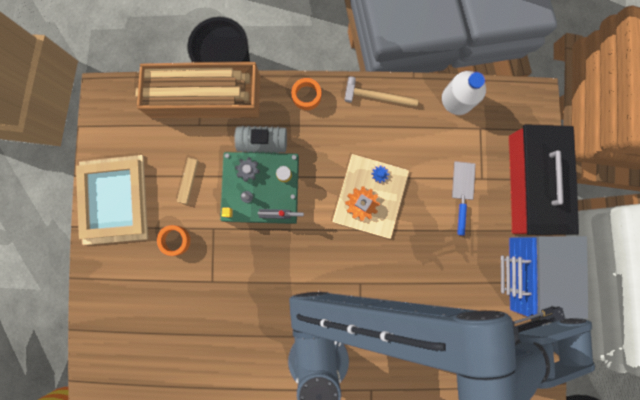

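View pics/scene0.png

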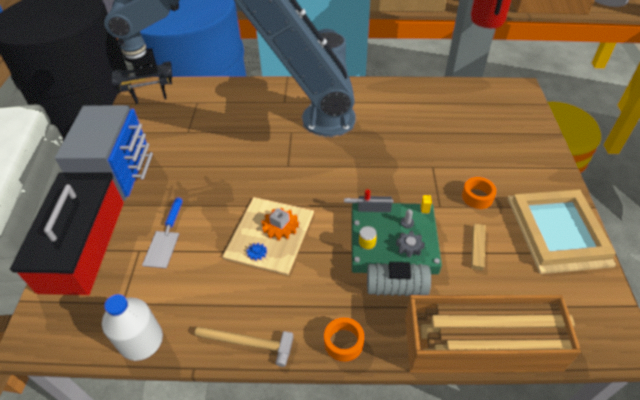

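The top view shows the drive head around (260,185), stub ≈(246,196), pinion ≈(247,169), red knob ≈(282,213), and the gear around (363,203). The next step is an enlarged crop.

Run:
```python
from h import *
f=load('top0')['f']
c=lambda u,v,w,h,s:cv2.resize(f[v:v+h,u:u+w],None,fx=s,fy=s,interpolation=cv2.INTER_CUBIC)
a=c(212,120,96,110,5);b=c(330,150,60,110,5)
cv2.imwrite('pics/crop1.png',np.hstack([a,b]))
```

```text
(no output)
```

View pics/crop1.png

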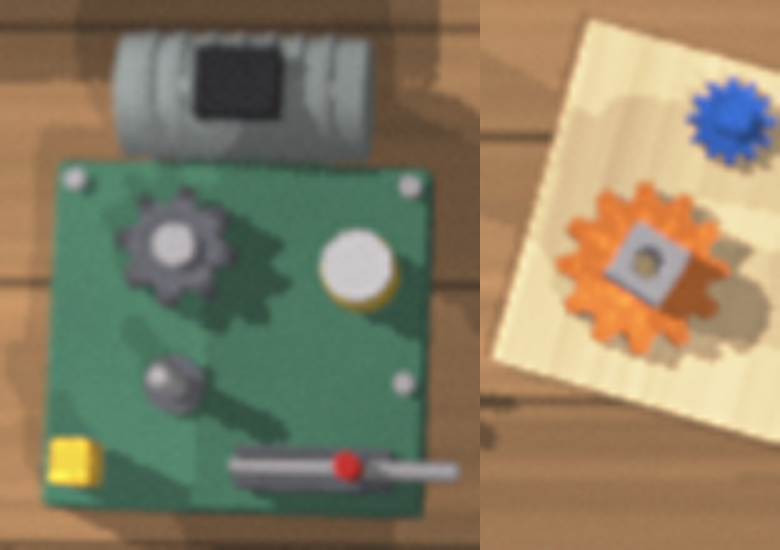

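The crop shows the pinion top ≈(174,245), stub tip ≈(160,375), knob ≈(347,466), and hub centre ≈(647,262) with corners (635,219), (692,258), (650,305) and (606,270). The deck corners are (62,165), (432,172), (422,515) and (45,502).

Run:
```python
from h import *
L=lambda x,y:(x/5+212,y/5+120)
G=lambda x,y:((x-480)/5+330,y/5+150)
print('gear',pix2w('top0',[G(647,262)],.066))
hc=pix2w('top0',[G(635,219),G(692,258),G(650,305),G(606,270)],.066);print(hc, np.degrees([np.arctan2(*(hc[(i+1)%4]-hc[i])[1::-1]) for i in range(4)]))
p=pix2w('top0',[L(174,245),L(160,375),L(347,466),L(75,440)],[.078,.110,.132,.1]);print(p)
dc=pix2w('top0',[L(62,165),L(432,172),L(422,515),L(45,502)],.05);print(dc,dc.mean(0),np.degrees([np.arctan2(*(dc[(i+1)%4]-dc[i])[1::-1]) for i in range(4)]))
s=bot.observe();M=R.from_quat(s['orientation']).as_matrix();print(M.round(3))
print('gear in tool mm',M.T@(pix2w('top0',[G(647,262)],.066)[0]-s['eef_pos'])*1000)
c=bot.camera('wrist');print(c['hand_eye'],c['intrinsics'])
```

```text
gear [[ 0.54118638 -0.1460227   0.066     ]]
[[ 0.57009118 -0.13797874  0.066     ]
 [ 0.54412055 -0.17631563  0.066     ]
 [ 0.51232482 -0.14801265  0.066     ]
 [ 0.53559037 -0.11847997  0.066     ]] [-124.11496964  138.32609513   51.76931723  -29.47376019]
[[0.6492135  0.24532374 0.078     ]
 [0.55851567 0.24713221 0.11      ]
 [0.4990048  0.12249317 0.132     ]
 [0.51633912 0.30388293 0.1       ]]
[[0.70886225 0.32877583 0.05      ]
 [0.7054041  0.07439963 0.05      ]
 [0.47109407 0.07830489 0.05      ]
 [0.47754542 0.33387575 0.05      ]] [0.59072646 0.20383902 0.05      ] [-90.7788668  179.04513559  88.55399604  -1.26301404]
[[-0.     0.27  -0.963]
 [ 0.002 -0.963 -0.27 ]
 [-1.    -0.002 -0.   ]]
gear in tool mm [ 156.4909074  -337.12354478 -481.3416911 ]
[[ 6.24267059e-05  3.03897613e-01 -9.52704696e-01 -1.63021237e-01]
 [ 9.99998914e-01  1.38366648e-03  5.06893250e-04  1.18703394e-03]
 [ 1.47226920e-03 -9.52703693e-01 -3.03897196e-01 -8.40349676e-02]
 [ 0.00000000e+00  0.00000000e+00  0.00000000e+00  1.00000000e+00]] [[316.7467758    0.         315.45528445]
 [  0.         316.7467758  197.16977878]
 [  0.           0.           1.        ]]
```

```bash
A='python3 -m handwheel'
python3 -m handwheel '[{"slide":[0,-28,-41],"rotation":[0,0,0],"jaw":87},{"slide":[0,-57,-82],"rotation":[0,0,0],"jaw":87},{"slide":[0,-86,-123],"rotation":[0,0,0],"jaw":87},{"slide":[0,-114,-164],"rotation":[0,0,0],"jaw":87},{"slide":[0,-143,-205],"rotation":[0,0,0],"jaw":87}]'
python3 -m handwheel '[{"slide":[0,-28,-41],"rotation":[0,0,0],"jaw":87},{"slide":[0,-57,-82],"rotation":[0,0,0],"jaw":87},{"slide":[0,-86,-123],"rotation":[0,0,0],"jaw":87},{"slide":[0,-114,-164],"rotation":[0,0,0],"jaw":87},{"slide":[0,-143,-205],"rotation":[0,0,0],"jaw":87}]'
python3 -m handwheel '[{"slide":[0,-20,-30],"rotation":[-8,0,0],"jaw":87},{"slide":[0,-51,-71],"rotation":[-16,0,0],"jaw":87},{"slide":[0,-51,-71],"rotation":[-24,0,0],"jaw":87},{"slide":[0,-51,-71],"rotation":[-32,0,0],"jaw":87},{"slide":[0,-51,-71],"rotation":[-38,0,0],"jaw":87}]'
python3 -m handwheel '[{"slide":[0,0,0],"rotation":[0,0,0],"jaw":87},{"slide":[0,0,0],"rotation":[0,0,0],"jaw":87},{"slide":[0,0,0],"rotation":[0,0,0],"jaw":87},{"slide":[0,0,0],"rotation":[0,0,0],"jaw":87},{"slide":[0,0,0],"rotation":[0,0,0],"jaw":87}]'
python3 - <<'E'
from h import *
snap('wrist','w1');s=bot.observe();print(s['eef_pos'],s['joint_pos'],s['force']);print(w2pix('w1',[.541,-.146,.066]))
E
```

```text
time_s: 0.65
eef_pos: [0.3284, -0.4071, 0.2224]
orientation: [0.701, 0.096, -0.7, 0.096]
force: [0.8, -0.9, -0.3]
grip_width: 0.087
time_s: 1.15
eef_pos: [0.487, -0.2142, 0.2225]
orientation: [-0.7, -0.096, 0.701, -0.096]
force: [0.3, -0.2, 0.1]
grip_width: 0.0867
time_s: 1.65
eef_pos: [0.5407, -0.1467, 0.2222]
orientation: [-0.63, -0.322, 0.63, -0.321]
force: [0.0, 0.0, 0.1]
grip_width: 0.0869
time_s: 2.15
eef_pos: [0.5405, -0.1478, 0.2226]
orientation: [-0.631, -0.319, 0.631, -0.319]
force: [0.4, -0.4, -0.8]
grip_width: 0.0873
[ 0.54057306 -0.14781714  0.22259582] [-4.66334568e-01  4.40462282e-01  1.59663297e+00  5.98735920e-05
  1.10439768e+00  1.68148754e-01] [ 0.47878021  0.84179887 -0.35809022]
[[314.00807385 178.48275954]]
```

View pics/w1.png

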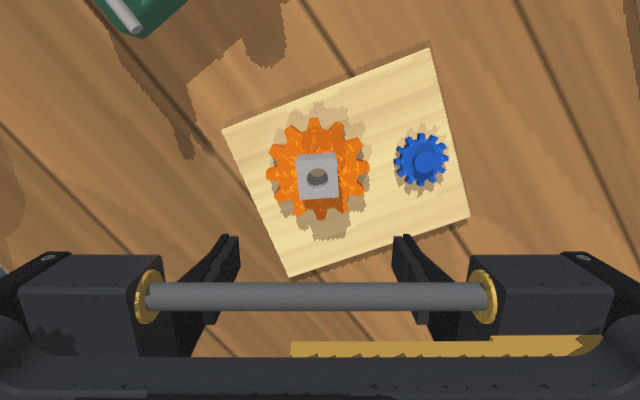

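The wrist view shows the hub top with corners ≈(297,155), (335,153), (339,196) and (300,198), nearly aligned with the jaws. The next step is to refine that.

Run:
```python
from h import *
f=load('w1')['f'][135:215,280:355].astype(int)
m=((f.max(2)-f.min(2))<40)&(f.mean(2)>120)
m=m.astype(np.uint8);n,l,st,ce=cv2.connectedComponentsWithStats(m);i=1+st[1:,4].argmax()
c=max(cv2.findContours((l==i).astype(np.uint8),0,2)[0],key=cv2.contourArea)
q=cv2.approxPolyDP(c,6,True)[:,0]+[280,135];print(q.tolist(),cv2.minAreaRect(c))
b=cv2.boxPoints(cv2.minAreaRect(c))+[280,135]
for Q in (q,b):
    w=pix2w('w1',Q,.066);print(w[:,:2].round(4).tolist(),w.mean(0))
    d=np.roll(w,-1,0)-w;print(np.degrees(np.arctan2(d[:,1],d[:,0])),np.linalg.norm(d,axis=1))
s=bot.observe();M=R.from_quat(s['orientation']).as_matrix();print('tool y yaw',np.degrees(np.arctan2(M[1,1],M[0,1])))
print(M.T@(pix2w('w1',b,.066).mean(0)-s['eef_pos'])*1000)
```

```text
[[334, 153], [297, 156], [300, 198], [338, 196]] ((37.0294075012207, 40.882354736328125), (44.40727615356445, 40.41905975341797), 85.60128784179688)
[[0.5732, -0.1366], [0.5411, -0.1168], [0.5164, -0.1543], [0.5501, -0.1764]] [ 0.54517309 -0.14603961  0.066     ]
[ 148.21934183 -123.39995615  -33.28569962   59.84434347] [0.0377032  0.04493926 0.04029141 0.04599807]
[[0.5401, -0.1151], [0.5748, -0.1369], [0.5505, -0.1774], [0.5141, -0.1548]] [ 0.54487487 -0.14604581  0.066     ]
[ -32.02231025 -120.98057533  148.17341211   56.81485559] [0.04102333 0.0472796  0.04284565 0.04742791]
tool y yaw -36.35475915904068
[156.59630951   2.40050679  -3.96572488]
```

```bash
python3 -m handwheel '[{"slide":[30,2,-2],"rotation":[-3.5,0,0],"jaw":65},{"slide":[65,2,-2],"rotation":[-3.5,0,0],"jaw":65},{"slide":[100,2,-2],"rotation":[-3.5,0,0],"jaw":65},{"slide":[130,2,-2],"rotation":[-3.5,0,0],"jaw":65},{"slide":[140,2,-2],"rotation":[-3.5,0,0],"jaw":65}]'
python3 -m handwheel '[{"slide":[15,0,0],"rotation":[0,0,0],"jaw":65},{"slide":[30,0,0],"rotation":[0,0,0],"jaw":65},{"slide":[41,0,0],"rotation":[0,0,0],"jaw":65},{"slide":[46,0,0],"rotation":[0,0,0],"jaw":65},{"slide":[46,0,0],"rotation":[0,0,0],"jaw":65}]'
python3 -m handwheel '[{"slide":[0,0,0],"rotation":[0,0,0],"jaw":30},{"slide":[0,0,0],"rotation":[0,0,0],"jaw":30},{"slide":[0,0,0],"rotation":[0,0,0],"jaw":30},{"slide":[0,0,0],"rotation":[0,0,0],"jaw":30},{"slide":[0,0,0],"rotation":[0,0,0],"jaw":30}]' 40
python3 -m handwheel '[{"slide":[0,0,0],"rotation":[0,0,0],"jaw":30},{"slide":[0,0,0],"rotation":[0,0,0],"jaw":30},{"slide":[0,0,0],"rotation":[0,0,0],"jaw":30},{"slide":[0,0,0],"rotation":[0,0,0],"jaw":30},{"slide":[0,0,0],"rotation":[0,0,0],"jaw":30}]'
```

```text
time_s: 2.7
eef_pos: [0.5415, -0.1464, 0.0797]
orientation: [-0.62, -0.34, 0.622, -0.337]
force: [-1.1, 0.2, 0.6]
grip_width: 0.0661
time_s: 3.2
eef_pos: [0.5434, -0.1472, 0.0364]
orientation: [-0.621, -0.339, 0.621, -0.338]
force: [-0.9, 0.1, 0.3]
grip_width: 0.065
time_s: 3.7
eef_pos: [0.5435, -0.1473, 0.037]
orientation: [0.621, 0.338, -0.621, 0.339]
force: [-0.1, -0.4, 2.1]
grip_width: 0.0417
time_s: 4.2
eef_pos: [0.5435, -0.1473, 0.037]
orientation: [0.621, 0.338, -0.621, 0.339]
force: [-0.4, 0.4, 6.2]
grip_width: 0.0417
```

```bash
python3 -m handwheel '[{"slide":[-15,0,0],"rotation":[0,0,0],"jaw":30},{"slide":[-50,0,0],"rotation":[0,0,0],"jaw":30},{"slide":[-95,0,0],"rotation":[0,0,0],"jaw":30},{"slide":[-135,0,0],"rotation":[0,0,0],"jaw":30},{"slide":[-163,0,0],"rotation":[0,0,0],"jaw":30}]'
python3 -m handwheel '[{"slide":[0,-16,-20],"rotation":[0,0,0],"jaw":30},{"slide":[0,-40,-50],"rotation":[0,0,0],"jaw":30},{"slide":[0,-68,-84],"rotation":[0,0,0],"jaw":30},{"slide":[0,-96,-118],"rotation":[0,0,0],"jaw":30},{"slide":[0,-124,-153],"rotation":[0,0,0],"jaw":30}]'
python3 -m handwheel '[{"slide":[0,-28,-35],"rotation":[0,0,0],"jaw":30},{"slide":[0,-52,-64],"rotation":[0,0,0],"jaw":30},{"slide":[0,-70,-86],"rotation":[0,0,0],"jaw":30},{"slide":[0,-77,-95],"rotation":[0,0,0],"jaw":30},{"slide":[0,-77,-95],"rotation":[0,0,0],"jaw":30}]'
python3 -m handwheel '[{"slide":[0,0,0],"rotation":[0,0,0],"jaw":30},{"slide":[0,0,0],"rotation":[0,0,0],"jaw":30},{"slide":[0,0,0],"rotation":[0,0,0],"jaw":30},{"slide":[0,0,0],"rotation":[0,0,0],"jaw":30},{"slide":[0,0,0],"rotation":[0,0,0],"jaw":30}]'
python3 - <<'E'
from h import *
snap('wrist','w2');s=bot.observe();print(s['eef_pos'],s['joint_pos'],s['force'],s['torque']);print(w2pix('w2',[[.558,.247,.110],[.649,.245,.078]]))
f=load('w2')['f'];print(f.shape);cv2.imwrite('pics/w2b.png',cv2.resize(f[0:330,90:550],None,fx=1.7,fy=1.7,interpolation=cv2.INTER_CUBIC))
E
```

```text
time_s: 4.7
eef_pos: [0.5437, -0.1473, 0.2014]
orientation: [0.621, 0.338, -0.621, 0.339]
force: [-0.7, 0.1, -3.6]
grip_width: 0.0414
time_s: 5.2
eef_pos: [0.5208, 0.05, 0.1985]
orientation: [-0.62, -0.339, 0.622, -0.338]
force: [1.2, -0.0, -3.5]
grip_width: 0.0417
time_s: 5.7
eef_pos: [0.508, 0.1712, 0.1987]
orientation: [-0.62, -0.339, 0.621, -0.339]
force: [-0.5, -1.0, -3.8]
grip_width: 0.0417
time_s: 6.2
eef_pos: [0.509, 0.1695, 0.1996]
orientation: [0.621, 0.338, -0.621, 0.338]
force: [0.1, 0.6, -2.3]
grip_width: 0.0419
[0.50898244 0.16962794 0.19960231] [ 1.13311605e-01  4.38975076e-01  1.67955080e+00 -3.89044109e-05
  1.02303128e+00  6.86862097e-01] [-0.43612584  0.82395121 -2.88638783] [-0.01372783 -0.05174733  0.01825764]
[[313.02319827  84.53805382]
 [409.28050929  23.32707373]]
(400, 640, 3)
```

View pics/w2b.png

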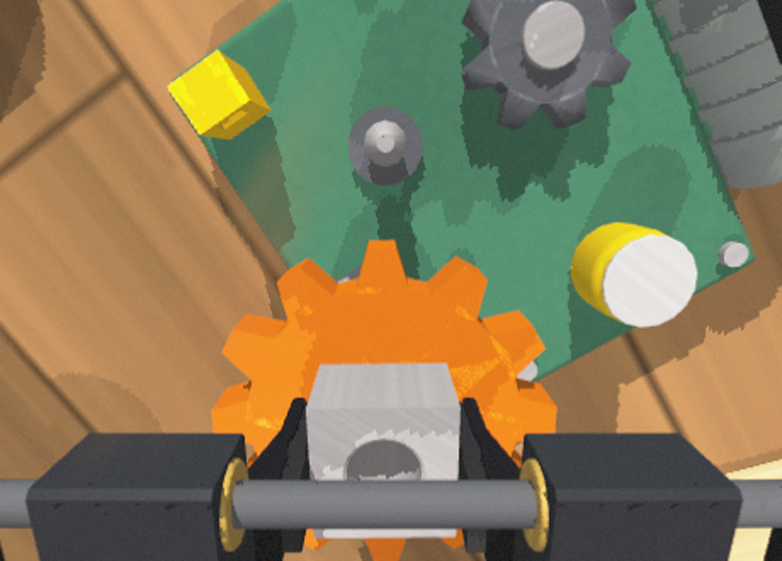

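The crop shows the stub tip ≈(386,135) and the pinion boss ≈(554,34). The gear is held symmetrically, its front tooth tip at ≈(384,240) and the hub's top front edge at row ≈406. I'll enlarge the pinion to read its tooth phase.

Run:
```python
from h import *
f=load('w2')['f'];cv2.imwrite('pics/w2c.png',cv2.resize(f[0:110,290:490],None,fx=4,fy=4,interpolation=cv2.INTER_CUBIC))
C=lambda x,y:(x/1.7+90,y/1.7)
print('stub',pix2w('w2',[C(386,135)],.110))
s=bot.observe();M=R.from_quat(s['orientation']).as_matrix();t=np.array(s['eef_pos'])
for name,p,x in (('edgeL',C(307,407),-.029),('edgeR',C(460,406),-.029),('tip',C(384,240),.005)):
    print(name,(M.T@(pix2w('w2',[p],t[2]-x)[0]-t)*1000).round(1))
```

```text
stub [[0.56252101 0.2483979  0.11      ]]
edgeL [-29.  -19.9 -19.9]
edgeR [-29.   21.8 -20.1]
tip [  5.    1.2 -60.6]
```

View pics/w2c.png

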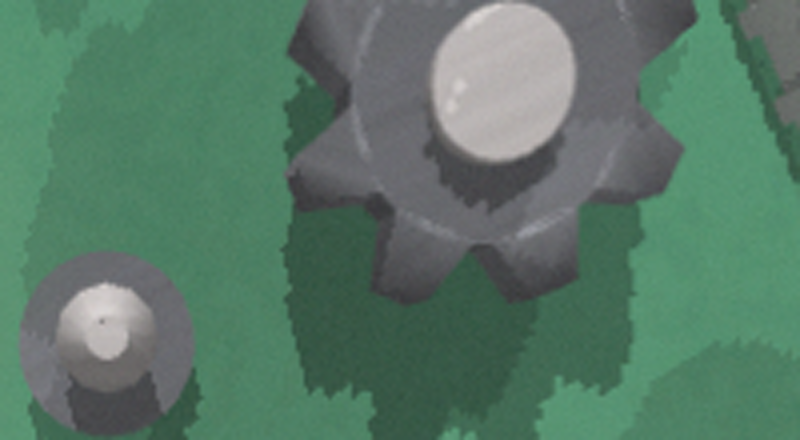

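Run:
```python
from h import *
C=lambda x,y:(x/4+290,y/4)
stub=pix2w('w2',[C(109,337)],.110)[0];sh=pix2w('w2',[C(107,345)],.058)[0];print('stub',stub,'shoulder',sh)
yaw=np.radians(-1.1);ex=np.array([np.cos(yaw),np.sin(yaw),0])
pc=stub+.0916*ex
print('boss',pix2w('w2',[C(503,82)],.078),pix2w('w2',[C(503,82)],.090),'pred pinion',pc)
T=[C(400,288),C(548,282),C(672,170),C(300,175),C(302,30),C(690,10)]
for z in (.078,.068):
    w=pix2w('w2',T,z)-pc;a=np.degrees(np.arctan2(w[:,1],w[:,0]));print(z,a.round(1),(a%45).round(1),(np.linalg.norm(w[:,:2],axis=1)*1e3).round(1))
s=bot.observe();M=R.from_quat(s['orientation']).as_matrix();print('yaw y',np.degrees(np.arctan2(M[1,1],M[0,1])))
d=M.T@(stub-s['eef_pos'])*1000;print('stub tool mm',d)
# overlay
f=cv2.resize(load('w2')['f'][0:110,290:490],None,fx=4,fy=4,interpolation=cv2.INTER_CUBIC)
np.savez('pics/g.npz',stub=stub,pc=pc)
```

```text
stub [0.56078133 0.2454409  0.11      ] shoulder [0.56067096 0.24558214 0.058     ]
boss [[0.65434764 0.24399114 0.078     ]] [[0.65015627 0.2437783  0.09      ]] pred pinion [0.65236445 0.24368241 0.11      ]
0.078 [-146.8 -101.2  -54.2  169.4  132.1  -12. ] [33.2 33.8 35.8 34.4 42.1 33. ] [41.  39.  40.5 41.7 40.7 40.1]
0.068 [-144.3  -96.4  -50.5  168.3  128.3  -10.9] [35.7 38.6 39.5 33.3 38.3 34.1] [39.5 39.7 43.8 39.8 40.1 44.9]
yaw y -32.860861686190255
stub tool mm [ 89.6021331    2.37007777 -91.78858535]
```

The stub is at (.5607,.2455), and its tip and shoulder agree. The pinion teeth sit at about 34° mod 45, so I'll turn the tool +6.7° about its x axis. Next I move over the shaft.

```bash
python3 -m handwheel '[{"slide":[0,0,-20],"rotation":[2,0,0],"jaw":30},{"slide":[0,1.4,-50],"rotation":[4,0,0],"jaw":30},{"slide":[0,1.4,-75],"rotation":[6.7,0,0],"jaw":30},{"slide":[0,1.4,-91.5],"rotation":[6.7,0,0],"jaw":30},{"slide":[0,1.4,-91.5],"rotation":[6.7,0,0],"jaw":30}]'
python3 -m handwheel '[{"slide":[15,0,0],"rotation":[0,0,0],"jaw":30},{"slide":[35,0,0],"rotation":[0,0,0],"jaw":30},{"slide":[50,0,0],"rotation":[0,0,0],"jaw":30},{"slide":[55,0,0],"rotation":[0,0,0],"jaw":30},{"slide":[55,0,0],"rotation":[0,0,0],"jaw":30}]'
python3 - <<'E'
from h import *
snap('wrist','w3');s=bot.observe();print(s['eef_pos'],s['force'],s['torque']);M=R.from_quat(s['orientation']).as_matrix()
print('stub rel mm',M.T@(np.array([.5607,.2455,.110])-s['eef_pos'])*1000,'yaw',np.degrees(np.arctan2(M[1,1],M[0,1])))
f=load('w3')['f'];cv2.imwrite('pics/w3b.png',cv2.resize(f[60:320,180:460],None,fx=2.2,fy=2.2,interpolation=cv2.INTER_CUBIC))
E
```

```text
time_s: 6.75
eef_pos: [0.5611, 0.2479, 0.1995]
orientation: [0.64, 0.302, -0.638, 0.302]
force: [-0.2, -0.3, -3.0]
grip_width: 0.0418
time_s: 7.25
eef_pos: [0.5587, 0.2455, 0.1438]
orientation: [-0.639, -0.302, 0.641, -0.301]
force: [0.9, -0.5, -4.0]
grip_width: 0.0418
[0.5595198  0.24582534 0.14467309] [ 0.08052769  0.05663729 -2.66036283] [-0.06371356 -0.07864978  0.00254774]
stub rel mm [34.6727317   1.12205361 -0.51436085] yaw -39.530416590555774
```

View pics/w3b.png

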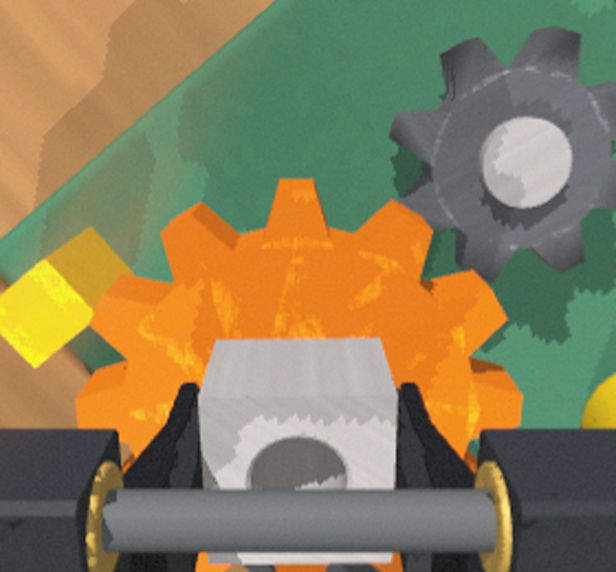

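The wrist view shows the gear teeth and pinion clearly. Pinion tip centres on its top face are ≈(482,272) and (570,266) at the bottom, with others at (395,132), (468,55) and (560,42).

Run:
```python
from h import *
C=lambda x,y:(x/2.2+180,y/2.2+60)
g=np.load('pics/g.npz');pc=g['pc']
T=[C(482,272),C(570,266),C(397,132),C(468,55),C(560,42)]
for off in ([0,0,0],[-.001,0.001,0],[.001,-.001,0]):
    w=pix2w('w3',T,.078)-pc-off;a=np.degrees(np.arctan2(w[:,1],w[:,0]));print(a.round(1),(a%45).round(1),(np.linalg.norm(w[:,:2],axis=1)*1e3).round(1))
f=cv2.resize(load('w3')['f'][60:320,180:460],None,fx=2.8,fy=2.8,interpolation=cv2.INTER_CUBIC)
for ph,col in ((31,(255,0,0)),(34,(255,255,255)),(37,(0,0,255))):
  for i in range(8):
    a=np.radians(ph+45*i);P=[pc+r*np.array([np.cos(a),np.sin(a),0]) for r in (.03,.041)];P=np.array(P);P[:,2]=.078
    q=((w2pix('w3',P)-[180,60])*2.8).astype(int);cv2.line(f,tuple(map(int,q[0])),tuple(map(int,q[1])),col,1,16)
cv2.imwrite('pics/w3c.png',f[0:380,440:])
```

```text
[-144.6 -100.4  128.    82.1   37.6] [35.4 34.6 38.  37.1 37.6] [38.7 40.4 41.9 37.9 37. ]
[-142.6  -98.8  127.8   80.3   35.4] [37.4 36.2 37.8 35.3 35.4] [38.5 41.2 40.5 37.1 37.3]
[-146.7 -102.1  128.3   83.7   39.7] [33.3 32.9 38.3 38.7 39.7] [39.  39.6 43.3 38.8 36.9]
```

View pics/w3c.png

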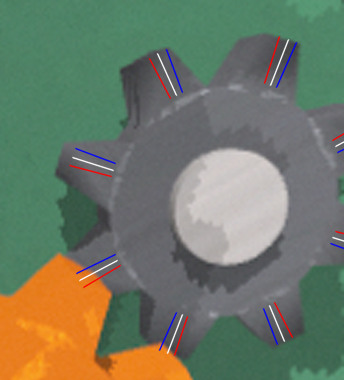

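```bash
python3 -m handwheel '[{"slide":[5,0,0],"rotation":[0.5,0,0],"jaw":30},{"slide":[10,0,0],"rotation":[0.5,0,0],"jaw":30},{"slide":[14,0,0],"rotation":[0.5,0,0],"jaw":30},{"slide":[17,0,0],"rotation":[0.5,0,0],"jaw":30},{"slide":[20,0,0],"rotation":[0.5,0,0],"jaw":30}]'
python3 -m handwheel '[{"slide":[2,0,0],"rotation":[0,0,0],"jaw":30},{"slide":[4,0,0],"rotation":[0,0,0],"jaw":30},{"slide":[6,0,0],"rotation":[0,0,0],"jaw":30},{"slide":[8,0,0],"rotation":[0,0,0],"jaw":30},{"slide":[8,0,0],"rotation":[0,0,0],"jaw":30}]'
python3 - <<'E'
from h import *
s=bot.observe();M=R.from_quat(s['orientation']).as_matrix();print(s['eef_pos'],'tool force',M.T@s['force'],'tool torque',M.T@s['torque'])
E
```

```text
time_s: 7.8
eef_pos: [0.5597, 0.2464, 0.1244]
orientation: [0.641, 0.299, -0.641, 0.299]
force: [-0.5, 0.0, -2.9]
grip_width: 0.0419
time_s: 8.3
eef_pos: [0.5596, 0.2464, 0.1163]
orientation: [0.641, 0.299, -0.641, 0.299]
force: [0.7, 1.2, -3.7]
grip_width: 0.042
[0.55964398 0.2463904  0.11629033] tool force [ 3.70253234 -0.26014193 -1.36758838] tool torque [0.02848727 0.24382622 0.05356161]
```

```bash
python3 -m handwheel '[{"slide":[2,0,0],"rotation":[0,0,0],"jaw":30},{"slide":[4,0,0],"rotation":[0,0,0],"jaw":30},{"slide":[6,0,0],"rotation":[0,0,0],"jaw":30},{"slide":[8,0,0],"rotation":[0,0,0],"jaw":30},{"slide":[10,0,0],"rotation":[0,0,0],"jaw":30}]'
python3 -m handwheel '[{"slide":[1,0,0],"rotation":[0,0,0],"jaw":30},{"slide":[2,0,0],"rotation":[0,0,0],"jaw":30},{"slide":[3,0,0],"rotation":[0,0,0],"jaw":30},{"slide":[4,0,0],"rotation":[0,0,0],"jaw":30},{"slide":[5,0,0],"rotation":[0,0,0],"jaw":30}]'
python3 - <<'E'
from h import *
s=bot.observe();M=R.from_quat(s['orientation']).as_matrix();print(s['eef_pos'],'tool force',M.T@s['force'],'tool torque',M.T@s['torque'],'yaw',np.degrees(np.arctan2(M[1,1],M[0,1])))
E
```

```text
time_s: 8.8
eef_pos: [0.5597, 0.2464, 0.1065]
orientation: [0.641, 0.299, -0.641, 0.299]
force: [-0.5, 1.4, -1.6]
grip_width: 0.0418
time_s: 9.3
eef_pos: [0.5598, 0.2464, 0.1016]
orientation: [0.641, 0.299, -0.641, 0.299]
force: [-0.0, 1.8, -2.3]
grip_width: 0.0415
[0.55976227 0.24638777 0.10161065] tool force [ 2.25621192 -1.18131811 -1.34119894] tool torque [-0.02711927  0.32063003 -0.1656382 ] yaw -40.015630284691326
```

The gear is already 1–2 mm below the pinion tops with no contact force, so I keep lowering gently.

```bash
python3 -m handwheel '[{"slide":[1,0,0],"rotation":[0,0,0],"jaw":30},{"slide":[2,0,0],"rotation":[0,0,0],"jaw":30},{"slide":[3,0,0],"rotation":[0,0,0],"jaw":30},{"slide":[4,0,0],"rotation":[0,0,0],"jaw":30},{"slide":[4,0,0],"rotation":[0,0,0],"jaw":30}]'
python3 - <<'E'
from h import *
s=bot.observe();M=R.from_quat(s['orientation']).as_matrix();print(s['eef_pos'],'tool force',M.T@s['force'],'tool torque',M.T@s['torque'],'yaw',np.degrees(np.arctan2(M[1,1],M[0,1])))
E
```

```text
time_s: 9.8
eef_pos: [0.5597, 0.2464, 0.0974]
orientation: [0.641, 0.299, -0.641, 0.299]
force: [0.5, 2.6, -2.9]
grip_width: 0.0414
[0.55971518 0.24637842 0.09739503] tool force [ 2.87217047 -1.29733034 -2.30910539] tool torque [-0.01532064  0.43990498 -0.0954006 ] yaw -40.0160113838175
```

```bash
python3 -m handwheel '[{"slide":[2,0,0],"rotation":[0.6,0,0],"jaw":30},{"slide":[4,0,0],"rotation":[0,0,0],"jaw":30},{"slide":[6,0,0],"rotation":[-0.6,0,0],"jaw":30},{"slide":[8,0,0],"rotation":[0,0,0],"jaw":30},{"slide":[10,0,0],"rotation":[0,0,0],"jaw":30}]'
python3 -m handwheel '[{"slide":[1,0,0],"rotation":[0.5,0,0],"jaw":30},{"slide":[2,0,0],"rotation":[0,0,0],"jaw":30},{"slide":[3,0,0],"rotation":[-0.5,0,0],"jaw":30},{"slide":[4,0,0],"rotation":[0,0,0],"jaw":30},{"slide":[4,0,0],"rotation":[0,0,0],"jaw":30}]'
python3 - <<'E'
from h import *
s=bot.observe();M=R.from_quat(s['orientation']).as_matrix();print(s['eef_pos'],'tool force',M.T@s['force'],'tool torque',M.T@s['torque'],'yaw',np.degrees(np.arctan2(M[1,1],M[0,1])))
E
```

```text
time_s: 10.3
eef_pos: [0.5597, 0.2464, 0.0874]
orientation: [0.641, 0.299, -0.641, 0.299]
force: [0.7, 2.0, -1.0]
grip_width: 0.0414
time_s: 10.8
eef_pos: [0.5597, 0.2464, 0.0835]
orientation: [0.641, 0.299, -0.641, 0.299]
force: [0.3, 3.5, -2.1]
grip_width: 0.0418
[0.55972205 0.24636086 0.08345965] tool force [ 2.13397205 -2.03371872 -2.85336462] tool torque [-0.08009574  0.63835511 -0.19604254] yaw -40.03381517671689
```

Expected seat is TCP z ≈ 0.083. I'll press on 1.5 mm to feel the shoulder.

```bash
python3 -m handwheel '[{"slide":[0.3,0,0],"rotation":[0,0,0],"jaw":30},{"slide":[0.6,0,0],"rotation":[0,0,0],"jaw":30},{"slide":[0.9,0,0],"rotation":[0,0,0],"jaw":30},{"slide":[1.2,0,0],"rotation":[0,0,0],"jaw":30},{"slide":[1.2,0,0],"rotation":[0,0,0],"jaw":30}]'
python3 -c "
from h import *
s=bot.observe();print(s['eef_pos'],s['force'])"
```

```text
time_s: 11.3
eef_pos: [0.5597, 0.2464, 0.083]
orientation: [0.641, 0.299, -0.641, 0.299]
force: [-0.9, 4.3, 4.2]
grip_width: 0.0418
[0.5597424  0.24638817 0.08301138] [-0.89638865  4.34012728  4.23307984]
```

The force rose to +4 N at TCP z 0.083, so the gear is on its shoulder. Now I release it and lift clear.

```bash
python3 -m handwheel '[{"slide":[0,0,0],"rotation":[0,0,0],"jaw":56},{"slide":[0,0,0],"rotation":[0,0,0],"jaw":56},{"slide":[0,0,0],"rotation":[0,0,0],"jaw":56},{"slide":[0,0,0],"rotation":[0,0,0],"jaw":56},{"slide":[0,0,0],"rotation":[0,0,0],"jaw":56}]'
python3 -m handwheel '[{"slide":[-3,0,0],"rotation":[0,0,0],"jaw":56},{"slide":[-15,0,0],"rotation":[0,0,0],"jaw":56},{"slide":[-45,0,0],"rotation":[0,0,0],"jaw":56},{"slide":[-90,0,0],"rotation":[0,0,0],"jaw":56},{"slide":[-120,0,0],"rotation":[0,0,0],"jaw":56}]'
python3 -m handwheel '[{"slide":[0,0,30],"rotation":[0,0,0],"jaw":40},{"slide":[0,0,60],"rotation":[0,0,0],"jaw":20},{"slide":[0,0,85],"rotation":[0,0,0],"jaw":0},{"slide":[0,0,90],"rotation":[0,0,0],"jaw":0},{"slide":[0,0,90],"rotation":[0,0,0],"jaw":0}]'
python3 - <<'E'
from h import *
snap('wrist','w4');s=bot.observe();print(s['eef_pos'],s['force'],s['joint_pos']);print(w2pix('w4',[[.56,.246,.112],[.652,.2437,.078],[.499,.1225,.132]]))
cv2.imwrite('pics/w4b.png',cv2.resize(load('w4')['f'],None,fx=1.25,fy=1.25,interpolation=cv2.INTER_CUBIC))
E
```

```text
time_s: 11.8
eef_pos: [0.5594, 0.2459, 0.082]
orientation: [-0.641, -0.299, 0.641, -0.299]
force: [0.4, -0.8, 0.1]
grip_width: 0.0555
time_s: 12.3
eef_pos: [0.5607, 0.2466, 0.206]
orientation: [0.642, 0.298, -0.639, 0.299]
force: [1.2, -0.3, 0.5]
grip_width: 0.0558
time_s: 12.8
eef_pos: [0.502, 0.1771, 0.2033]
orientation: [0.642, 0.298, -0.64, 0.299]
force: [1.1, 1.1, -0.6]
grip_width: 0.0242
[0.50275312 0.17761552 0.20326015] [ 0.20137072 -0.51148931  0.50211538] [1.29666498e-01 4.28848514e-01 1.68549204e+00 4.47179883e-04
 1.02477984e+00 8.28371511e-01]
[[314.12159574  87.17763312]
 [402.73079256  13.60195138]
 [354.17889513 257.46550311]]
```

View pics/w4b.png

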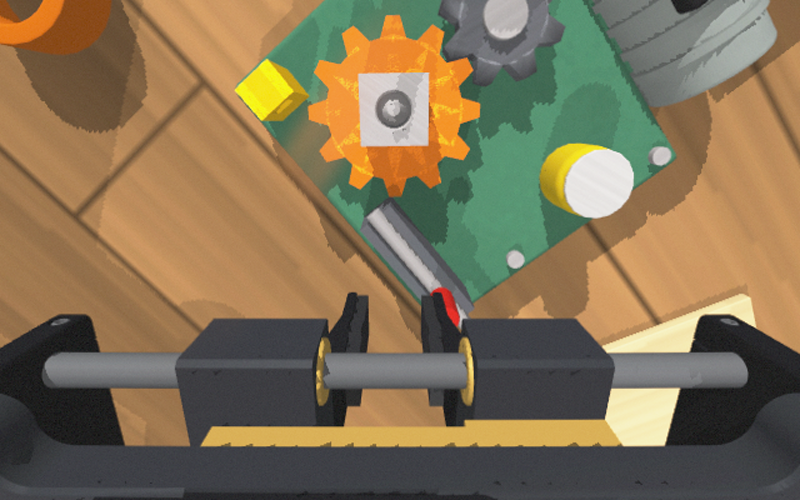

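The wrist view shows the gear flat and meshed with the pinion, with the stub tip visible in the bore at ≈(393,108). The red knob is at ≈(448,300). Next I shut the fingers, align the tool with the drive head and go behind the knob.

```bash
python3 -m handwheel '[{"slide":[0,20,24],"rotation":[-8,0,0],"jaw":0},{"slide":[0,45,56],"rotation":[-16,0,0],"jaw":0},{"slide":[0,64,80],"rotation":[-24,0,0],"jaw":0},{"slide":[0,64,80],"rotation":[-32,0,0],"jaw":0},{"slide":[0,64,80],"rotation":[-39,0,0],"jaw":0}]'
python3 -m handwheel '[{"slide":[0,0,0],"rotation":[0,0,0],"jaw":0},{"slide":[15,0,0],"rotation":[0,0,0],"jaw":0},{"slide":[35,0,0],"rotation":[0,0,0],"jaw":0},{"slide":[50,0,0],"rotation":[0,0,0],"jaw":0},{"slide":[55,0,0],"rotation":[0,0,0],"jaw":0}]'
python3 - <<'E'
from h import *
snap('wrist','w5');s=bot.observe();print(s['eef_pos'],s['force'],s['grip_width']);M=R.from_quat(s['orientation']).as_matrix();print(M.round(3));print(w2pix('w5',[[.501,.122,.132]]))
cv2.imwrite('pics/w5.png',load('w5')['f'])
E
```

```text
time_s: 13.35
eef_pos: [0.5011, 0.0744, 0.2026]
orientation: [0.504, 0.496, -0.503, 0.497]
force: [-0.3, 0.2, 0.2]
grip_width: 0.0007
time_s: 13.85
eef_pos: [0.4992, 0.0756, 0.146]
orientation: [-0.504, -0.496, 0.505, -0.495]
force: [0.0, 0.8, 0.1]
grip_width: 0.0004
[0.49915467 0.07550049 0.1459818 ] [-0.28948729  0.4410632  -0.17307509] 0.0003799468875015998
[[-0.002  1.    -0.019]
 [ 0.    -0.019 -1.   ]
 [-1.    -0.002 -0.   ]]
[[316.5746496  163.62932222]]
```

View pics/w5.png

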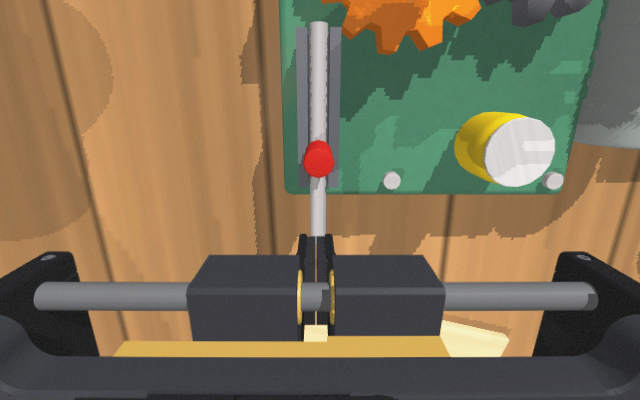

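The knob at (318,157) is straight ahead of the shut fingers. I lower and start pushing.

```bash
python3 -m handwheel '[{"slide":[15,0,0],"rotation":[0,0,0],"jaw":0},{"slide":[30,0,0],"rotation":[0,0,0],"jaw":0},{"slide":[40,0,0],"rotation":[0,0,0],"jaw":0},{"slide":[42,0,0],"rotation":[0,0,0],"jaw":0},{"slide":[42,0,0],"rotation":[0,0,0],"jaw":0}]'
python3 -m handwheel '[{"slide":[0,0,-8],"rotation":[0,0,0],"jaw":0},{"slide":[0,0,-16],"rotation":[0,0,0],"jaw":0},{"slide":[0,0,-24],"rotation":[0,0,0],"jaw":0},{"slide":[0,0,-32],"rotation":[0,0,0],"jaw":0},{"slide":[0,0,-40],"rotation":[0,0,0],"jaw":0}]'
python3 -m handwheel '[{"slide":[0,0,-8],"rotation":[0,0,0],"jaw":0},{"slide":[0,0,-16],"rotation":[0,0,0],"jaw":0},{"slide":[0,0,-24],"rotation":[0,0,0],"jaw":0},{"slide":[0,0,-32],"rotation":[0,0,0],"jaw":0},{"slide":[0,0,-40],"rotation":[0,0,0],"jaw":0}]'
```

```text
time_s: 14.4
eef_pos: [0.4996, 0.075, 0.1055]
orientation: [0.505, 0.495, -0.504, 0.496]
force: [0.4, 0.3, 0.3]
grip_width: 0.0005
time_s: 14.9
eef_pos: [0.5002, 0.1154, 0.1057]
orientation: [-0.504, -0.495, 0.504, -0.496]
force: [-0.5, -2.6, 1.1]
grip_width: 0.0004
time_s: 15.4
eef_pos: [0.501, 0.1555, 0.1055]
orientation: [0.505, 0.495, -0.504, 0.496]
force: [0.8, -2.9, 2.4]
grip_width: 0.0006
```

```bash
python3 -m handwheel '[{"slide":[0,0,-8],"rotation":[0,0,0],"jaw":0},{"slide":[0,0,-16],"rotation":[0,0,0],"jaw":0},{"slide":[0,0,-24],"rotation":[0,0,0],"jaw":0},{"slide":[0,0,-32],"rotation":[0,0,0],"jaw":0},{"slide":[0,0,-40],"rotation":[0,0,0],"jaw":0}]'
python3 -m handwheel '[{"slide":[0,0,-3],"rotation":[0,0,0],"jaw":0},{"slide":[0,0,-6],"rotation":[0,0,0],"jaw":0},{"slide":[0,0,-9],"rotation":[0,0,0],"jaw":0},{"slide":[0,0,-12],"rotation":[0,0,0],"jaw":0},{"slide":[0,0,-14],"rotation":[0,0,0],"jaw":0}]'
python3 -m handwheel '[{"slide":[0,0,-1],"rotation":[0,0,0],"jaw":0},{"slide":[0,0,-2],"rotation":[0,0,0],"jaw":0},{"slide":[0,0,-3],"rotation":[0,0,0],"jaw":0},{"slide":[0,0,-4],"rotation":[0,0,0],"jaw":0},{"slide":[0,0,-5],"rotation":[0,0,0],"jaw":0}]'
```

```text
time_s: 15.9
eef_pos: [0.5017, 0.1956, 0.1054]
orientation: [0.505, 0.495, -0.504, 0.496]
force: [1.2, -2.4, 1.9]
grip_width: 0.0006
time_s: 16.4
eef_pos: [0.5019, 0.209, 0.1054]
orientation: [0.505, 0.495, -0.504, 0.496]
force: [2.0, -3.2, 2.2]
grip_width: 0.0006
time_s: 16.9
eef_pos: [0.502, 0.2139, 0.1054]
orientation: [0.505, 0.495, -0.504, 0.496]
force: [1.6, -2.0, 1.4]
grip_width: 0.0007
```

```bash
python3 -m handwheel '[{"slide":[0,0,-0.5],"rotation":[0,0,0],"jaw":0},{"slide":[0,0,-1],"rotation":[0,0,0],"jaw":0},{"slide":[0,0,-1.5],"rotation":[0,0,0],"jaw":0},{"slide":[0,0,-2],"rotation":[0,0,0],"jaw":0},{"slide":[0,0,-2.5],"rotation":[0,0,0],"jaw":0}]'
python3 -m handwheel '[{"slide":[0,0,-0.5],"rotation":[0,0,0],"jaw":0},{"slide":[0,0,-1],"rotation":[0,0,0],"jaw":0},{"slide":[0,0,-1.5],"rotation":[0,0,0],"jaw":0},{"slide":[0,0,-1.5],"rotation":[0,0,0],"jaw":0},{"slide":[0,0,-1.5],"rotation":[0,0,0],"jaw":0}]'
```

```text
time_s: 17.4
eef_pos: [0.502, 0.2156, 0.1054]
orientation: [-0.504, -0.495, 0.505, -0.496]
force: [2.7, -6.1, 2.8]
grip_width: 0.0004
time_s: 17.9
eef_pos: [0.502, 0.2157, 0.1055]
orientation: [-0.503, -0.495, 0.505, -0.497]
force: [2.5, -9.4, 4.0]
grip_width: 0.0004
```

Motion stopped at y=0.2156 and force rose to 9 N, which is the end stop. Next I back off, lift and check.

```bash
python3 -m handwheel '[{"slide":[0,0,5],"rotation":[0,0,0],"jaw":0},{"slide":[0,0,20],"rotation":[0,0,0],"jaw":0},{"slide":[-10,0,45],"rotation":[0,0,0],"jaw":0},{"slide":[-45,0,60],"rotation":[0,0,0],"jaw":0},{"slide":[-85,0,75],"rotation":[0,0,0],"jaw":0}]'
python3 -m handwheel '[{"slide":[0,0,0],"rotation":[0,0,0],"jaw":0},{"slide":[0,0,0],"rotation":[0,0,0],"jaw":0},{"slide":[0,0,0],"rotation":[0,0,0],"jaw":0},{"slide":[0,0,0],"rotation":[0,0,0],"jaw":0},{"slide":[0,0,0],"rotation":[0,0,0],"jaw":0}]'
python3 - <<'E'
from h import *
snap('wrist','w6');s=bot.observe();print(s['eef_pos'],s['force'])
print(w2pix('w6',[[.5035,.2335,.132],[.56,.246,.112]]))
cv2.imwrite('pics/w6.png',cv2.resize(load('w6')['f'][:280,140:500],None,fx=2.1,fy=2.1,interpolation=cv2.INTER_CUBIC))
E
```

```text
time_s: 18.4
eef_pos: [0.4976, 0.1418, 0.1892]
orientation: [-0.503, -0.497, 0.506, -0.493]
force: [0.6, 0.2, 0.0]
grip_width: 0.0007
time_s: 18.9
eef_pos: [0.4995, 0.1432, 0.1891]
orientation: [-0.503, -0.496, 0.505, -0.495]
force: [0.0, -0.3, -0.1]
grip_width: 0.0005
[0.49977231 0.14320462 0.18929281] [0.31468445 1.20785172 0.59143599]
[[318.90740961  84.40486448]
 [398.7184774   65.13990652]]
```

View pics/w6.png

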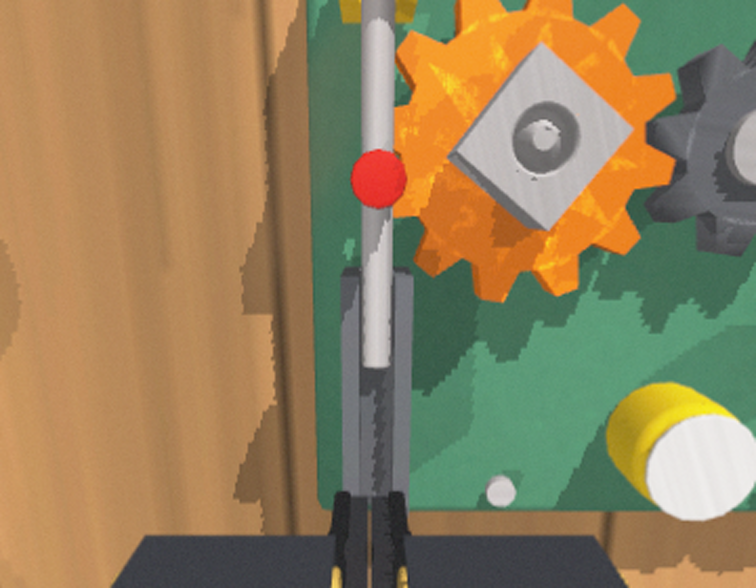

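The bolt lies over the gear's rim and runs into the keeper. The knob is at pixel (320.5,85), against a prediction of (319,84) for fully home. The gear is meshed and flat, and the gripper is clear.

```bash
python3 -c "
from bench import bot
print(bot.sign_off())"
```

```text
the job is handed in; nothing more can be done
None
```

The orange gear is on the stub shaft, meshed with the pinion and sitting on its shoulder, and the locking bolt is fully home in the keeper. I handed the job in at about 19 s; `sign_off()` reports no verdict.

- **Gear:** I gripped it by the hub and turned it to the pinion's tooth angle as read from the wrist camera. It went down with only slight rocking, about 0.6° either way, because the teeth never caught. It touched the shoulder at TCP height 0.083 m, as predicted, and I then let go. The next wrist picture showed it flat and in mesh.
- **Bolt:** I pushed the knob with the shut fingers against about 3 N. It stopped at TCP y = 0.2156 m, where the force rose to 9 N with no further travel.
- **Last checks:** After I backed off, the knob was within 2 pixels of its predicted home position. The rod lay across the gear's rim into the keeper, and the gripper was touching nothing. The highest force reading was about 10 N.
- **Disagreements:** The top and wrist cameras placed the stub about 2 mm apart. The gear still went down freely, with only 2–4 N of side force, which vanished when I let go.
- **Not checked:** I didn't photograph the other objects again at the end. The grease tin was standing in the last wrist picture, and I felt no unexpected contact.

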